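Close and set the detergent dosing unit

ROBOT

A 6-joint arm with a two-finger parallel gripper is mounted at the origin on the work surface. World frame = base frame: x ahead of the robot, y to its left, z up, the work surface at z = 0. Lengths are in m, angles in rad, forces in N, time in s.
With the tool pointing down it reaches from about 0.35 to 0.975 m from the base axis. Payload 4.9 kg.
Tool frame: the origin (TCP) lies midway between the tips of the shut fingers; the grasp point (between the pads) lies 19 mm behind it (ctrl.tcp_to_grasp is the distance from the TCP to the grasp point, in m); z points along the fingers, y is the line along which they close (so a half turn about z gives the same grasp; the last joint's range is limited). The gripper opens to 85 mm and grips with 20 to 120 N. Pads are 22 mm wide; open, the fingers measure 114 mm over their backs; the gripper's body (76 mm by 85 mm) begins 54 mm behind the grasp point. The pads swing forward as they close: fully open they stand 13 mm farther back than shut.
Start: joints at [-1.223, 0.053, 1.613, -0, 1.476, -0.119], TCP at [0.281, -0.558, 0.231] pointing down, gripper open.
Joint ranges: [-3.01, 3.01], [-1.01, 2.22], [0.06, 2.58], [-1.02, 4.17], [0.09, 2.62], [-3.14, 3.14]. Speed limits (rad/s): [2.57, 2.57, 3.14, 3.14, 3.14, 3.14].

INTERFACE

Orientations are given as a rotation vector (axis times angle).
In Python, from station import ctrl, cam, readout gives the robot as it stands (ctrl), with the cameras (cam) and the readings (readout).
- The arm moves only by the tool advance, called after "Call:" as name([rows], argument=value, ...), one row to a line, values as JSON. Schema: {"type":"object","properties":{"motion":{"type":"array","items":{"type":"object","properties":{"aperture":{"type":"number"},"dx":{"type":"number"},"dy":{"type":"number"},"dz":{"type":"number"},"wx":{"type":"number"},"wy":{"type":"number"},"wz":{"type":"number"}},"additionalProperties":false,"required":["aperture"]},"minItems":1,"maxItems":20},"force":{"type":"number"},"only":{"type":"string"},"quiet":{"type":"boolean"},"lines":{"type":"string"}},"required":["motion"],"additionalProperties":false}. motion is a list of rows, 1 to 20 of them, each an object with the fields aperture (the finger opening in m), dx, dy, dz (the shift in parts of the range, where 1.0 means 0.75 m), wx, wy, wz (a rotation vector in parts of the range, where 1.0 means 2 pi rad); a field left out counts as zero (the opening has to be given); each row is the pose to reach, as a shift and turn from the pose commanded when the call began, along the tool's axes at that moment; what a row does not reach only later rows make up. A row lasts 1/12 s, in which the tool goes at most 0.0417 m and 0.125 rad, less where a joint would pass 70% of its speed; a pose out of reach is approached as far as the arm can. The fingers move at their own pace and stop on an object; force is the grip in N (left out, the last holds). Time passes only in rows, so rows that do not move let the fingers close. The tool returns the time, the measured TCP pose, the force, the opening and the grip force at its end. only (a regular expression) keeps the lines of the reply that match it, lines (a string "A,B") keeps lines A to B, and quiet returns only ok. No shift or turn number may pass 1 either way. Input that does not fit is refused with a message, and nothing moves.
- readout.get_obs(): the state, without advancing time (a new reading comes with each control period).
- cam.get_image(name): name is "scene" or "top" or "wrist"; returns the picture (420x560x3 uint8, red, green, blue); there is no depth.
- cam.camera_params(name): a dict with "fx", "fy", "cx", "cy" (pixels), "k1" (the pictures are not rectified: a ray, as slopes to the right and down, at radius r is drawn at 1 + k1 r^2 times it, then the intrinsics apply), "T" (4x4, takes a point from camera to world coordinates); the wrist camera has in their place "tool_from_camera" (4x4, takes a point from camera to tool coordinates, whose origin is the TCP and whose axes are the flange's). Camera axes: x right, y down, z forward; pixel columns grow to the right and rows downward; lengths in m; the calibration is good to about 2 mm. A picture is of the moment at which its call begins: read the wrist's pose just before it. camera_params takes no time and is no camera call.
- ctrl.finish_job(): hands the job in; it is judged then, once.
The state is a dict: "t": time; "q": joint angles; "dq": joint speeds; "effort": joint torques, N m; "tool_pos": TCP position; "tool_rot": TCP orientation; "contact_force": force on the tool from outside, world axes, zero at the start; "wrist_torque": the same for the moment, N m; "opening": finger opening in m; "grip_force": force on a finger pad.
Only numpy, scipy, OpenCV 4.12 (cv2) and the standard library are available. Lean on these libraries where they do the work, as an engineer would, in place of code of your own. Each camera call takes 0.05 s, during which the arm holds its last target. There are 200 camera calls.

TASK

Make the laundry's detergent dosing unit ready: push its open red cartridge drawer fully home past its detent, then turn the orange wing screw on top of the unit clockwise until it seats, and then back it off a quarter turn. Finish while still gripping the wing screw there, so that it cannot creep before its lock nut is done up, and leave the other things on the table and on the unit where they are.

Things in the scene. Friction and masses are not known exactly. Their poses are not given: they have to be found in the camera images.
- unit: detergent dosing unit, a white box 240 (x) x 260 (y) x 110 mm high, fixed; origin at the centre of its underside on the table, front facing its own -x. The drawer is in the front. The wing screw stands on top, on a steel boss (44 mm across, 12 mm high) with its axis at x -35, y +40 mm in the unit's frame. A red line on the top in front of the boss is the seated mark.
- drawer (a joint): how far the red drawer is open, in m: 0 = home, flush with the unit's front; up to 0.10; starts 0.045 to 0.085 open. It slides along the unit's x with about 1 N of friction; from about 12 to 5 mm before home a spring plunger resists with a few newtons, then draws it in against its stop.
- drawer_front (a point): centre of the outer face of the drawer's front, 60 mm above the table: a flat red panel 232 mm wide, from 17 to 97 mm above the table; axes as the unit's, so the drawer is pushed home along +x. The dark finger recess is only a marking. The blue cartridge inside stays below the panel's top.
- wing_screw (a joint): angle of the wing screw in rad, growing clockwise seen from above: 2.5 = seated (hard stop), less = backed off, 0 = the other stop; starts between 1.05 and 2.0. A quarter turn back from the seat is 0.93. Steady friction of about 0.06 Nm; it stays where it is left and does not rise or sink.
- wing_grip (a point): grip point on the wing screw's vertical axis, 150 mm above the table, 10 mm below the wing's top. x is along the wing, y across it, z up. The wing's white-tipped end is at -x; it points to the unit's front (unit's -x, along the red line) when seated, and to the unit's -y (right, seen from the front) when backed off a quarter turn.
- wing: the screw's wing: orange upright bar 46 mm long (x), 12 mm thick (y), 30 mm high, from 130 to 160 mm above the table, above a round collar 30 mm across and 8 mm high, part of it; origin on the screw's axis under the collar, 122 mm above the table, axes as wing_grip
- token_tray: black tray 70 x 60 x 22 mm with brass tokens, loose on top of the unit, at the right-hand side seen from the front; leave alone; origin at the centre of its underside
- softener: blue bottle 68 mm across, 200 mm high, stands on the table to the right, nearer the robot than the unit; leave alone; origin at the centre of its underside
- stain_jar: orange jar 68 mm across, 85 mm high, stands beside the left side of the unit; leave alone; origin at the centre of its underside
- dose_cup: green open cup 66 mm across, 65 mm high, stands on the table to the left, nearer the robot than the unit; leave alone; origin at the centre of its underside
- lint_brush: hand brush about 200 mm long lying beside the right side of the unit; leave alone; origin at its underside
- spray_can: yellow can 52 mm across, 150 mm high, stands at the right of the table; leave alone; origin at the centre of its underside
- peg_bin: yellow open bin 110 x 80 x 50 mm at the left of the table; leave alone; origin at the centre of its underside

How it is judged:
On the way, in this order (a step that is already met when the one before it is completed fails the run):
1. the drawer is home at its detent, within 4 mm of its stop (value of joint drawer below 0.004 m), for 0.2 s.
2. the wing screw is seated, within 0.07 rad of its stop, with the drawer home (value of joint drawer below 0.004 m and value of joint wing_screw above 2.43 rad), for 0.1 s.
3. the wing screw is backed off a quarter turn from its seat, within 0.2 rad, and gripped (value of joint drawer below 0.004 m and contact force between the fingers and wing above 3 N and value of joint wing_screw between 0.729 and 1.129 rad), for 0.2 s.
At the end, for the whole second after the job is handed in: The drawer is within 4 mm of its stop; the wing screw stands a quarter turn (1.57 rad, within 0.2) back from its seat, still, and the fingers grip it with more than 3 N (all of step 3 and velocity of joint wing_screw between -0.1 and 0.1 rad/s); the arm keeps its last pose, push and grip.
It fails at once if one of the other things is pushed more than 30 mm (distance of any of token_tray, softener, stain_jar, dose_cup, lint_brush, spray_can, peg_bin from where it was at the start of the episode above 0.03 m).
It fails at once if one of the other things is tipped over (angle between any of token_tray, softener, stain_jar, dose_cup, lint_brush, spray_can, peg_bin's own z axis and vertical above 0.5 rad).
It also fails if it takes over 58 s, if anything falls off the work surface, if the arm or the gripper's body presses on something with over 40 N, if the wrist force passes 120 N, or if a joint passes its speed limit or range.

## Working session

There is one attempt and no reset: what is moved stays moved. The work goes in short steps, Python scripts to look and compute and a tool call to move; the robot and the scene stay as the last step left them, time stands still between calls to the robot, and variables do not carry over. Pictures are saved under pics/ and viewed, at most 10 in all, crops included, and the job is handed in when it is done.

```bash
ls; mkdir -p pics; python3 - <<'E'
from station import ctrl, cam, readout
import cv2,numpy as np
o=readout.get_obs();print({k:np.round(v,3).tolist() for k,v in o.items()})
for n in ("scene","top"):
    im=cam.get_image(n);cv2.imwrite(f"pics/{n}0.png",im[:,:,::-1])
for n in("scene","top","wrist"):
    p=cam.camera_params(n);print(n,{k:np.round(v,4).tolist() for k,v in p.items()})
print(ctrl.tcp_to_grasp)
E
```

```text
pics
station.py
{'t': 0.0, 'q': [-1.223, 0.053, 1.614, 0.0, 1.476, -0.119], 'dq': [-0.003, 0.002, -0.001, -0.002, -0.001, 0.002], 'effort': [0.001, -39.368, -37.018, -0.0, 0.007, 0.0], 'tool_pos': [0.281, -0.558, 0.23], 'tool_rot': [-3.054, -0.726, 0.0], 'contact_force': [0.031, 0.617, -0.397], 'wrist_torque': [0.015, -0.05, 0.014], 'grip_force': 0.0, 'opening': 0.085}
scene {'fx': 385.5671, 'fy': 385.5671, 'cx': 281.3677, 'cy': 211.652, 'k1': -0.0219, 'T': [[-0.5204, 0.6397, -0.5656, 1.1369], [0.8538, 0.3994, -0.3339, 0.3699], [0.0123, -0.6567, -0.754, 0.9236], [0.0, 0.0, 0.0, 1.0]]}
top {'fx': 421.025, 'fy': 421.025, 'cx': 284.3763, 'cy': 209.3834, 'k1': -0.0908, 'T': [[0.0093, -0.9959, 0.0902, 0.4235], [-1.0, -0.0096, -0.0019, -0.0024], [0.0027, -0.0902, -0.9959, 1.1337], [0.0, 0.0, 0.0, 1.0]]}
wrist {'fx': 301.5925, 'fy': 301.5925, 'cx': 279.9587, 'cy': 206.3674, 'k1': -0.0112, 'tool_from_camera': [[-0.0005, -0.9518, -0.3068, 0.0789], [1.0, -0.0005, 0.0, -0.0009], [-0.0002, -0.3068, 0.9518, -0.1432], [0.0, 0.0, 0.0, 1.0]]}
0.0187
```

View pics/top0.png

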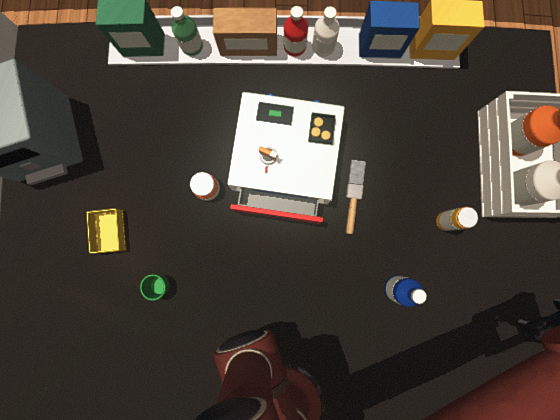

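View pics/scene0.png

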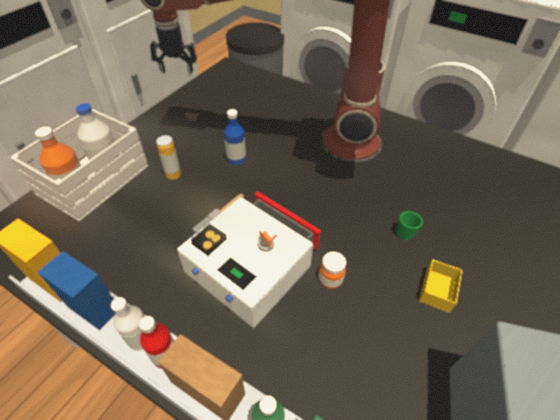

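The top view shows the unit centred near (287,147). The open red drawer front runs (231,211)–(322,217), the wing is near (268,154) with the white tip to its right, and the red mark is at (266,170). The scene view confirms this from the far side, with the drawer side clear.

```bash
cat > h.py <<'E'
import numpy as np,cv2
from scipy.spatial.transform import Rotation as R
def K(p): return np.array([[p['fx'],0,p['cx']],[0,p['fy'],p['cy']],[0,0,1.]]),np.array([p['k1'],0,0,0.])
def pose(p,obs=None):
    if 'T' in p: return np.array(p['T'])
    T=np.eye(4);T[:3,:3]=R.from_rotvec(obs['tool_rot']).as_matrix();T[:3,3]=obs['tool_pos']
    return T@np.array(p['tool_from_camera'])
def rays(p,uv,obs=None):
    k,d=K(p);n=cv2.undistortPoints(np.float64(uv).reshape(-1,1,2),k,d)[:,0]
    T=pose(p,obs);return T[:3,3],np.c_[n,np.ones(len(n))]@T[:3,:3].T
def onz(p,uv,z,obs=None):
    c,r=rays(p,uv,obs);return c+r*((z-c[2])/r[:,2])[:,None]
def tri(a,b):  # (c,ray),(c,ray): midpoint, gap
    (c1,r1),(c2,r2)=a,b;s=np.linalg.lstsq(np.c_[r1,-r2],c2-c1,rcond=None)[0]
    x,y=c1+s[0]*r1,c2+s[1]*r2;return (x+y)/2,np.linalg.norm(x-y)
def mask(im,h0,h1,s=120,v=60):
    q=cv2.cvtColor(im,cv2.COLOR_RGB2HSV);H=q[...,0].astype(int)
    h=(H>=h0)&(H<=h1) if h0<=h1 else (H>=h0)|(H<=h1)
    return (h&(q[...,1]>=s)&(q[...,2]>=v)).astype(np.uint8)
def blobs(m,a=5):
    n,l,s,c=cv2.connectedComponentsWithStats(m)
    return [(s[i].tolist(),c[i].round(1).tolist(),l==i) for i in range(1,n) if s[i,4]>=a]
E
python3 - <<'E'
from h import *
from station import ctrl, cam, readout
im=cv2.imread('pics/top0.png')[:,:,::-1].copy();p=cam.camera_params('top')
q=cv2.cvtColor(im,cv2.COLOR_RGB2HSV)
w=((q[...,1]<50)&(q[...,2]>150)).astype(np.uint8);w[:85]=0
b=max(blobs(w,500),key=lambda b:b[0][4]);print('white',b[:2])
c=max(cv2.findContours(b[2].astype(np.uint8),0,2)[0],key=cv2.contourArea)
bx=cv2.boxPoints(cv2.minAreaRect(c));print(bx.round(1).tolist());print(onz(p,bx,.11).round(4).tolist(), onz(p,[np.mean(bx,0)],.11).round(4))
for n,a in (('red',(172,5)),('orange',(6,18))):
  for b in blobs(mask(im,*a,s=130,v=90),4):
    if 130<b[1][1]<230 and 180<b[1][0]<340:
        print(n,b[:2],onz(p,[b[1]],.11 if b[1][1]<190 else .097).round(4).tolist())
        if b[0][4]>100:
            bx=cv2.boxPoints(cv2.minAreaRect(np.argwhere(b[2])[:,::-1].astype(np.float32)));print(bx.round(1).tolist(),onz(p,bx,.097).round(4).tolist())
cv2.imwrite('pics/c0.png',cv2.resize(im[85:225,215:355],(700,700),interpolation=cv2.INTER_CUBIC)[:,:,::-1])
E
```

```text
white ([227, 92, 117, 116, 8382], [284.2, 149.6])
[[224.39999389648438, 202.10000610351562], [239.8000030517578, 90.80000305175781], [344.29998779296875, 105.30000305175781], [328.8999938964844, 216.60000610351562]]
[[0.5327, 0.1428, 0.11], [0.8158, 0.1112, 0.11], [0.7807, -0.1529, 0.11], [0.4996, -0.1133, 0.11]] [[ 0.6546 -0.003   0.11  ]]
red ([265, 166, 3, 7, 9], [266.1, 169.0]) [[0.6157, 0.0416, 0.11]]
red ([230, 204, 93, 19, 515], [276.0, 213.0]) [[0.5082, 0.0162, 0.097]]
[[229.1999969482422, 209.1999969482422], [230.10000610351562, 203.1999969482422], [322.6000061035156, 216.5], [321.79998779296875, 222.60000610351562]] [[0.5165, 0.1321, 0.097], [0.5316, 0.1302, 0.097], [0.5006, -0.0991, 0.097], [0.4856, -0.097, 0.097]]
orange ([311, 130, 3, 6, 6], [311.5, 132.5]) [[0.7092, -0.0701, 0.11]]
orange ([317, 133, 3, 3, 4], [318.2, 134.2]) [[0.7051, -0.0868, 0.11]]
orange ([259, 147, 12, 9, 60], [264.4, 150.5]) [[0.6622, 0.0465, 0.11]]
orange ([193, 174, 25, 25, 106], [209.3, 190.6]) [[0.5625, 0.1829, 0.097]]
[[192.8000030517578, 193.1999969482422], [210.39999389648438, 173.60000610351562], [222.10000610351562, 184.0], [204.60000610351562, 203.6999969482422]] [[0.5557, 0.224, 0.097], [0.6055, 0.1814, 0.097], [0.5793, 0.1513, 0.097], [0.5298, 0.1939, 0.097]]
```

View pics/c0.png

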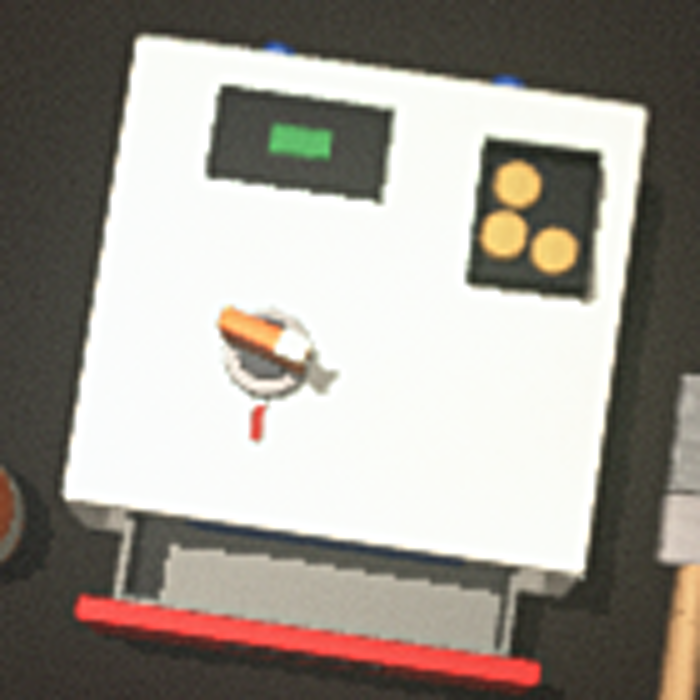

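```bash
python3 - <<'E'
from h import *
from station import ctrl, cam, readout
p=cam.camera_params('top');o=readout.get_obs()
M=R.from_rotvec(o['tool_rot']).as_matrix();print('tool axes cols\n',M.round(3))
c=np.array([[138,36],[647,107],[584,577],[65,500]])/5+[215,85]-.4
P=onz(p,c,.11);print(P.round(4))
x=(P[0]-P[3]+P[1]-P[2])[:2];y=(P[0]-P[1]+P[3]-P[2])[:2]
print('sizes',np.linalg.norm(x)/2,np.linalg.norm(y)/2,'yaw',np.arctan2(x[1],x[0]),np.arctan2(-y[0],y[1]))
yaw=np.arctan2(-y[0],y[1])*.5+np.arctan2(x[1],x[0])*.5;C=P.mean(0)[:2]
U=np.array([[np.cos(yaw),-np.sin(yaw)],[np.sin(yaw),np.cos(yaw)]])
print('unit',C,yaw,'screw',C+U@[-.035,.04])
F=onz(p,[[230.1,203.2],[322.6,216.5]],.097)  # inner edge;
G=onz(p,[[229.2,209.2],[321.8,222.6]],.097)
print('panel edges in unit',((F[:,:2]-C)@U).round(4).tolist(),((G[:,:2]-C)@U).round(4).tolist())
# heights: two views of the softener etc. and wing orange centroid
q=cam.camera_params('scene');im=cv2.imread('pics/scene0.png')[:,:,::-1].copy()
for b in blobs(mask(im,4,18,s=130,v=90),10):
  if 240<b[1][0]<290 and 220<b[1][1]<260: print(b[:2],tri([v[0] if v.ndim>1 else v for v in rays(p,[[264.4,150.5]])],[v[0] if v.ndim>1 else v for v in rays(q,[b[1]])]))
# panel ends top: scene red
m=max(blobs(mask(im,172,5,s=130,v=90),50),key=lambda b:b[0][4] if b[1][1]<260 else 0);print(m[:2])
print('softener cap, bottle',onz(p,[[419,296],[400,288]],.2).round(3).tolist(),'cup',onz(p,[[153,288]],.03).round(3))
cv2.imwrite('pics/c1.png',cv2.resize(im[180:300,220:360],(700,600),interpolation=cv2.INTER_CUBIC)[:,:,::-1])
E
```

```text
tool axes cols
 [[ 0.893  0.45  -0.001]
 [ 0.45  -0.893  0.002]
 [ 0.    -0.002 -1.   ]]
[[ 0.8133  0.1049  0.11  ]
 [ 0.7789 -0.152   0.11  ]
 [ 0.5404 -0.1193  0.11  ]
 [ 0.5761  0.1358  0.11  ]]
sizes 0.2400058720086876 0.25841410391505104 yaw -0.13268806598048216 -0.13592054708109993
unit [ 0.67718179 -0.00764697] -0.13430430653079106 screw [0.64785301 0.03667935]
panel edges in unit [[-0.1628, 0.1172], [-0.1627, -0.1142]] [[-0.1779, 0.1171], [-0.178, -0.1143]]
([261, 232, 11, 15, 90], [266.4, 238.5]) (array([0.65308821, 0.04357026, 0.15148521]), np.float64(0.002189343304105645))
([254, 191, 67, 59, 589], [291.8, 216.8])
softener cap, bottle [[0.318, -0.304, 0.2], [0.336, -0.262, 0.2]] cup [[0.314 0.337 0.03 ]]
```

View pics/c1.png

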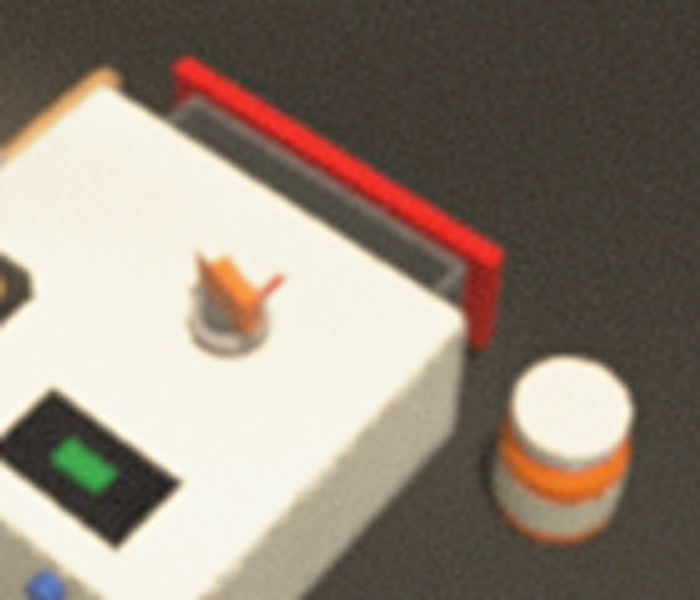

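The wing crop shows its orange end near (240,270) of the crop, with the jar well to the side. The unit measures 240 x 258 mm and the wing height is 0.151 m from two views, both as expected. The drawer is about 58 mm open. Next: move over the softener to in front of the drawer.

The manual's scale: shifts go in shares of 0.75 m and turns go in shares of 2 pi rad. Converting my numbers, -0.427 m / 0.75 = -0.5693, 0.4 m / 0.75 = 0.5333, 0.6 rad / 6.2832 = 0.0955.

Call:
advance([
  {"aperture":0, "dz":-0.0533},
  {"aperture":0, "dx":0.0267, "dy":-0.0267, "dz":-0.1067, "wz":0.0159},
  {"aperture":0, "dx":0.0533, "dy":-0.0533, "dz":-0.1333, "wz":0.0318},
  {"aperture":0, "dx":0.5333, "dy":-0.5693, "dz":-0.1333, "wz":0.0955},
  {"aperture":0, "dx":0.5333, "dy":-0.5693, "dz":-0.1333, "wz":0.0955},
  {"aperture":0, "dx":0.5333, "dy":-0.5693, "dz":-0.1333, "wz":0.0955},
  {"aperture":0, "dx":0.5333, "dy":-0.5693, "dz":-0.1333, "wz":0.0955},
  {"aperture":0, "dx":0.5333, "dy":-0.5693, "dz":-0.1333, "wz":0.0955},
  {"aperture":0, "dx":0.5333, "dy":-0.5693, "dz":-0.1333, "wz":0.0955},
  {"aperture":0, "dx":0.5333, "dy":-0.5693, "dz":-0.1333, "wz":0.0955},
  {"aperture":0, "dx":0.5333, "dy":-0.5693, "dz":-0.1333, "wz":0.0955},
  {"aperture":0, "dx":0.5333, "dy":-0.5693, "dz":-0.1333, "wz":0.0955},
  {"aperture":0, "dx":0.5333, "dy":-0.5693, "dz":-0.1333, "wz":0.0955},
  {"aperture":0, "dx":0.5333, "dy":-0.5693, "dz":-0.1333, "wz":0.0955},
  {"aperture":0, "dx":0.5333, "dy":-0.5693, "dz":-0.1333, "wz":0.0955},
  {"aperture":0, "dx":0.5333, "dy":-0.5693, "dz":-0.1333, "wz":0.0955},
  {"aperture":0, "dx":0.5333, "dy":-0.5693, "dz":-0.1333, "wz":0.0955},
  {"aperture":0, "dx":0.5333, "dy":-0.5693, "dz":-0.1333, "wz":0.0955},
  {"aperture":0, "dx":0.5333, "dy":-0.5693, "dz":-0.1333, "wz":0.0955},
], force=40)

```text
t: 1.68
tool_pos: [0.4461, 0.003, 0.3309]
tool_rot: [3.134, -0.209, -0.001]
contact_force: [-0.2, -0.3, 0.6]
opening: 0.0003
grip_force: 0.0
```

```bash
python3 - <<'E'
from h import *
from station import ctrl, cam, readout
o=readout.get_obs();print(R.from_rotvec(o['tool_rot']).as_matrix().round(3),o['q'])
p=cam.camera_params('wrist');im=cam.get_image('wrist');cv2.imwrite('pics/w0.png',im[:,:,::-1])
np.savez('w0',**o)
E
```

```text
[[ 0.991 -0.133 -0.001]
 [-0.133 -0.991 -0.   ]
 [-0.001  0.    -1.   ]] [-1.60140170e-01 -4.28174666e-01  1.86849908e+00 -5.07545752e-04
  1.70209211e+00  1.54360794e+00]
```

View pics/w0.png

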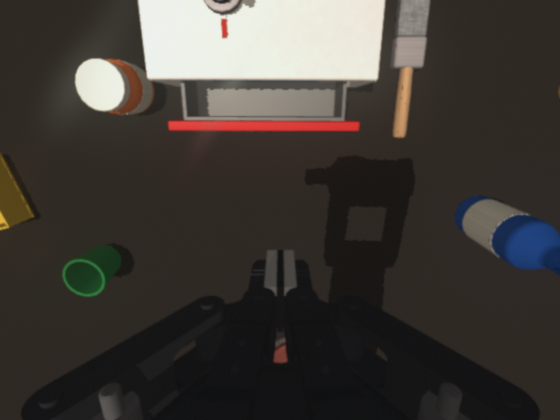

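The wrist view shows the drawer front at rows 121–131 and columns 169–358, with the closed fingertips at (281,255) clear of everything. Next: check the panel against the wrist ray, then lower.

In the tool's units: 0.275 m / 0.75 = 0.3667.

```bash
python3 - <<'E'
from h import *
from station import ctrl, cam, readout
o=np.load('w0.npz');p=cam.camera_params('wrist');t=cam.camera_params('top')
print(onz(p,[[169,131],[358,131],[169,122],[358,122]],.097,o).round(4).tolist())
f=lambda r,i:(r[0],r[1][i])
a=rays(p,[[169,122],[358,122]],o);b=rays(t,[[230.1,203.2],[322.6,216.5]])
print(tri(f(a,0),f(b,0)),tri(f(a,1),f(b,1)))
E
```

```text
[[0.5168, 0.1306, 0.097], [0.4861, -0.0974, 0.097], [0.5271, 0.1281, 0.097], [0.4967, -0.098, 0.097]]
(array([0.52933415, 0.12944011, 0.09611072]), np.float64(0.004858188777936489)) (array([ 0.49862619, -0.09680331,  0.10726983]), np.float64(0.0035019001757235248))
```

Call:
advance([
  {"aperture":0, "dz":0.3667},
  {"aperture":0, "dz":0.3667},
  {"aperture":0, "dz":0.3667},
  {"aperture":0, "dz":0.3667},
  {"aperture":0, "dz":0.3667},
  {"aperture":0, "dz":0.3667},
  {"aperture":0, "dz":0.3667},
  {"aperture":0, "dz":0.3667},
])

```text
t: 2.4
tool_pos: [0.4406, 0.0026, 0.0497]
tool_rot: [-3.133, 0.214, 0.021]
contact_force: [-1.1, 0.3, -0.0]
opening: 0.0003
grip_force: 0.0
```

In the tool's units: 0.097 m / 0.75 = 0.1293, 0.02 m / 0.75 = 0.0267.

Call:
advance([
  {"aperture":0, "dx":0.0267},
  {"aperture":0, "dx":0.0467},
  {"aperture":0, "dx":0.06},
  {"aperture":0, "dx":0.0733},
  {"aperture":0, "dx":0.0867},
  {"aperture":0, "dx":0.1},
  {"aperture":0, "dx":0.1133},
  {"aperture":0, "dx":0.12},
  {"aperture":0, "dx":0.1267},
  {"aperture":0, "dx":0.1293},
  {"aperture":0, "dx":0.1293},
])

```text
t: 3.32
tool_pos: [0.5417, -0.0095, 0.0558]
tool_rot: [-3.134, 0.21, 0.005]
contact_force: [-3.8, 0.2, 1.5]
opening: 0.0001
grip_force: 0.0
```

In the tool's units: 0.006 m / 0.75 = 0.008, 0.003 m / 0.75 = 0.004.

Call:
advance([
  {"aperture":0, "dx":0.004},
  {"aperture":0, "dx":0.008},
  {"aperture":0, "dx":0.008},
])

```text
t: 3.57
tool_pos: [0.541, -0.0094, 0.0523]
tool_rot: [-3.133, 0.21, 0.031]
contact_force: [-19.2, 0.8, 3.1]
opening: 0.0004
grip_force: 0.0
```

In the tool's units: -0.25 m / 0.75 = -0.3333, -0.06 m / 0.75 = -0.08.

Call:
advance([
  {"aperture":0, "dx":-0.0533},
  {"aperture":0, "dx":-0.0933},
  {"aperture":0, "dx":-0.0933, "dz":-0.0533},
  {"aperture":0, "dx":-0.0933, "dz":-0.1067},
  {"aperture":0.085, "dx":-0.08, "dy":-0.0267, "dz":-0.16},
  {"aperture":0.085, "dx":-0.0533, "dy":-0.0533, "dz":-0.2133},
  {"aperture":0.085, "dx":-0.0267, "dy":-0.08, "dz":-0.2667},
  {"aperture":0.085, "dx":0.0267, "dy":-0.08, "dz":-0.3067},
  {"aperture":0.085, "dx":0.0533, "dy":-0.08, "dz":-0.3333},
  {"aperture":0.085, "dx":0.0533, "dy":-0.08, "dz":-0.3333},
  {"aperture":0.085, "dx":0.0533, "dy":-0.08, "dz":-0.3333},
  {"aperture":0.085, "dx":0.0533, "dy":-0.08, "dz":-0.3333},
])

```text
t: 4.57
tool_pos: [0.5963, 0.0439, 0.306]
tool_rot: [-3.134, 0.209, 0.0]
contact_force: [0.0, -0.2, 0.1]
opening: 0.0852
grip_force: 0.0
```

```bash
python3 - <<'E'
from h import *
from station import ctrl, cam, readout
o=readout.get_obs();np.savez('w1',**o)
im=cam.get_image('wrist');cv2.imwrite('pics/w1.png',im[:,:,::-1])
for b in blobs(mask(im,4,18,s=130,v=70),30): print(b[:2])
E
```

```text
([384, 16, 25, 27, 513], [396.2, 28.9])
([380, 47, 46, 29, 913], [402.3, 61.0])
([258, 127, 32, 20, 389], [274.0, 136.3])
([146, 173, 31, 9, 162], [162.6, 177.3])
([180, 191, 11, 26, 127], [186.4, 201.9])
```

View pics/w1.png

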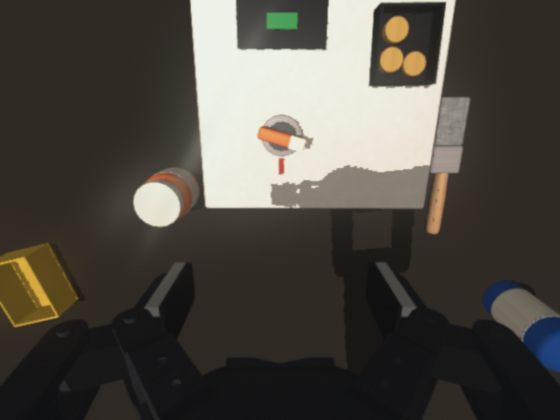

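The wrist view shows the drawer flush (no red ahead of the unit's front at row 208). The orange wing runs from (258,132) to its white tip near (308,145), the boss centre is near (282,136), and the red line is at (281,166).

```bash
cat > wing.py <<'E'
from h import *
from station import ctrl, cam, readout
def wing(im,o,yaw=-.1343):
    p=cam.camera_params('wrist')
    bs=[b for b in blobs(mask(im,4,18,s=130,v=70),100)]
    est=np.array([.648,.037]);best=None
    for b in bs:
        P=onz(p,[b[1]],.16,o)[0,:2]
        if np.linalg.norm(P-est)<.04: best=b
    uv=np.argwhere(best[2])[:,::-1].astype(np.float32)
    P=onz(p,uv,.16,o)[:,:2].astype(np.float32)*1000
    c,s,a=cv2.minAreaRect(P)[0:3];bx=cv2.boxPoints((c,s,a))/1000
    l=bx[1]-bx[0],bx[2]-bx[1];d=l[int(np.linalg.norm(l[1])>np.linalg.norm(l[0]))];d/=np.linalg.norm(d)
    if d@(est-np.array(c)/1000)<0:d=-d   # towards the white tip
    end=np.array(c)/1000-d*max(s)/2000
    ang=np.arctan2(d[1],d[0]);scr=2.5-((ang-(yaw+np.pi)+np.pi)%(2*np.pi)-np.pi)
    print('orange size mm',np.round(s,1),'tip dir deg',np.degrees(ang),'screw',scr,'axis',end+d*.023,'px',best[1])
    return best[1],end+d*.023,ang
E
python3 - <<'E'
from wing import *
im=cv2.imread('pics/w1.png')[:,:,::-1].copy();o=np.load('w1.npz');p=cam.camera_params('wrist')
wing(im,o)
b=min(blobs(mask(im,170,3,s=130,v=70),10),key=lambda b:abs(b[1][0]-281)+abs(b[1][1]-166));print('red line',onz(p,[b[1]],.11,o))
print('unit front corners',onz(p,[[204,208],[428,208]],.11,o).round(4).tolist())
g=cv2.cvtColor(im,cv2.COLOR_RGB2GRAY)[100:175,240:325]
for c in (cv2.HoughCircles(cv2.resize(g,None,fx=4,fy=4,interpolation=cv2.INTER_CUBIC),cv2.HOUGH_GRADIENT,1.5,200,param1=120,param2=25,minRadius=60,maxRadius=110) if 1 else []): 
  for k in c: print('boss px',k/4,onz(p,[k[:2]/4+[240,100]],.122,o))
E
```

```text
orange size mm [28.9 11.8] tip dir deg -114.13152 screw 1.2160785 axis [0.64743839 0.03568403] px [274.0, 136.3]
red line [[0.61373372 0.0414357  0.11      ]]
unit front corners [[0.5756, 0.1386, 0.11], [0.5403, -0.1248, 0.11]]
boss px [41.0625 38.0625 23.475 ] [[0.64498099 0.03723825 0.122     ]]
```

In the tool's units: 0.08 m / 0.75 = 0.1067, 0.0512 m / 0.75 = 0.0683, -1.283 rad / 6.2832 = -0.2042.

Call:
advance([
  {"aperture":0.085, "dx":0.0683, "dy":0.0008, "dz":0.0267, "wz":-0.0191},
  {"aperture":0.085, "dx":0.0683, "dy":0.0008, "dz":0.0533, "wz":-0.0382},
  {"aperture":0.085, "dx":0.0683, "dy":0.0008, "dz":0.1067, "wz":-0.0573},
  {"aperture":0.085, "dx":0.0683, "dy":0.0008, "dz":0.1067, "wz":-0.0764},
  {"aperture":0.085, "dx":0.0683, "dy":0.0008, "dz":0.1067, "wz":-0.0955},
  {"aperture":0.085, "dx":0.0683, "dy":0.0008, "dz":0.1067, "wz":-0.1146},
  {"aperture":0.085, "dx":0.0683, "dy":0.0008, "dz":0.1067, "wz":-0.1337},
  {"aperture":0.085, "dx":0.0683, "dy":0.0008, "dz":0.1067, "wz":-0.1528},
  {"aperture":0.085, "dx":0.0683, "dy":0.0008, "dz":0.1067, "wz":-0.1719},
  {"aperture":0.085, "dx":0.0683, "dy":0.0008, "dz":0.1067, "wz":-0.191},
  {"aperture":0.085, "dx":0.0683, "dy":0.0008, "dz":0.1067, "wz":-0.2042},
  {"aperture":0.085, "dx":0.0683, "dy":0.0008, "dz":0.1067, "wz":-0.2042},
  {"aperture":0.085, "dx":0.0683, "dy":0.0008, "dz":0.1067, "wz":-0.2042},
  {"aperture":0.085, "dx":0.0683, "dy":0.0008, "dz":0.1067, "wz":-0.2042},
])

```text
t: 5.78
tool_pos: [0.6457, 0.0364, 0.2252]
tool_rot: [-2.637, -1.705, 0.002]
contact_force: [0.6, -0.4, -0.0]
opening: 0.0845
grip_force: 0.0
```

```bash
python3 - <<'E'
from wing import *
o=readout.get_obs();im=cam.get_image('wrist');np.savez('w2',**o);cv2.imwrite('pics/w2.png',im[:,:,::-1])
p=cam.camera_params('wrist');M=R.from_rotvec(o['tool_rot']).as_matrix();print(M.round(3),'yaw',np.degrees(np.arctan2(M[1,0],M[0,0])),'q6',o['q'][5])
px,ax,a=wing(im,o);print('axis in tool',(np.r_[ax,.15]-o['tool_pos'])@M)
o1=np.load('w1.npz');r1=rays(p,[[274.0,136.3]],o1);r2=rays(p,[px],o);print('height',tri((r1[0],r1[1][0]),(r2[0],r2[1][0])))
E
```

```text
[[ 0.41   0.912 -0.002]
 [ 0.912 -0.41   0.   ]
 [-0.001 -0.002 -1.   ]] yaw 65.77345341306554 q6 0.3640576281570405
orange size mm [35.3 11.1] tip dir deg -113.66842 screw 1.2079952 axis [0.64911652 0.0412642 ] px [282.5, 207.7]
axis in tool [0.00590529 0.00125989 0.07520391]
height (array([0.65055151, 0.04309623, 0.15035336]), np.float64(0.0009405190111864829))
```

View pics/w2.png

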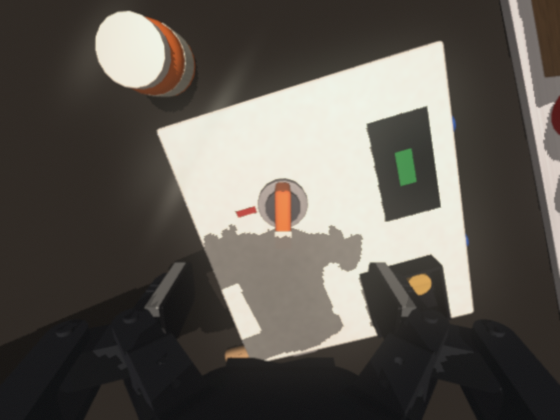

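The wing stands vertical in the picture at (283,207), midway between the open fingers. The two wrist views triangulate its height at 0.150 m and put it 1 mm off centre. Next: lower and grip.

In the tool's units: 0.088 m / 0.75 = 0.1173, 0.06 m / 0.75 = 0.08.

Call:
advance([
  {"aperture":0.085, "dy":0.0013, "dz":0.04},
  {"aperture":0.085, "dy":0.0013, "dz":0.08},
  {"aperture":0.085, "dy":0.0013, "dz":0.1173},
  {"aperture":0.085, "dy":0.0013, "dz":0.1173},
  {"aperture":0.085, "dy":0.0013, "dz":0.1173},
  {"aperture":0, "dy":0.0013, "dz":0.1173},
  {"aperture":0, "dy":0.0013, "dz":0.1173},
  {"aperture":0, "dy":0.0013, "dz":0.1173},
  {"aperture":0, "dy":0.0013, "dz":0.1173},
  {"aperture":0, "dy":0.0013, "dz":0.1173},
  {"aperture":0, "dy":0.0013, "dz":0.1173},
  {"aperture":0, "dy":0.0013, "dz":0.1173},
  {"aperture":0, "dy":0.0013, "dz":0.1173},
], force=40)

```text
t: 6.92
tool_pos: [0.6476, 0.036, 0.1392]
tool_rot: [-2.636, -1.708, -0.0]
contact_force: [-3.2, 0.6, 4.7]
opening: 0.011
grip_force: 41.1
```

In the tool's units: 1.2 rad / 6.2832 = 0.191.

Call:
advance([
  {"aperture":0, "wz":0.0159},
  {"aperture":0, "wz":0.0318},
  {"aperture":0, "wz":0.0477},
  {"aperture":0, "wz":0.0637},
  {"aperture":0, "wz":0.0796},
  {"aperture":0, "wz":0.0955},
  {"aperture":0, "wz":0.1114},
  {"aperture":0, "wz":0.1273},
  {"aperture":0, "wz":0.1432},
  {"aperture":0, "wz":0.1592},
  {"aperture":0, "wz":0.1751},
  {"aperture":0, "wz":0.191},
  {"aperture":0, "wz":0.191},
])

```text
t: 8.0
tool_pos: [0.6476, 0.036, 0.1392]
tool_rot: [-3.14, 0.084, -0.0]
contact_force: [-3.0, 1.3, 5.0]
opening: 0.011
grip_force: 41.1
```

```bash
python3 -c "
from station import ctrl, cam, readout;o=readout.get_obs();print(o['wrist_torque'],o['q'][5])"
```

```text
[ 0.06028264  0.54192634 -0.10462834] 1.5651006085310288
```

In the tool's units: 0.08 rad / 6.2832 = 0.0127.

Call:
advance([
  {"aperture":0, "wz":0.0048},
  {"aperture":0, "wz":0.0095},
  {"aperture":0, "wz":0.0127},
  {"aperture":0, "wz":0.0127},
  {"aperture":0, "wz":0.0127},
])

```text
t: 8.42
tool_pos: [0.6476, 0.036, 0.1392]
tool_rot: [-3.135, 0.204, -0.0]
contact_force: [-4.1, 1.0, 5.7]
opening: 0.0109
grip_force: 41.1
```

```bash
python3 -c "
from station import ctrl, cam, readout;o=readout.get_obs();print(o['wrist_torque'],o['tool_rot'],o['q'][5])"
```

```text
[ 0.10064285  0.50960958 -0.02448614] [-3.13478518e+00  2.04473350e-01 -3.94079527e-05] 1.6418768133437291
```

In the tool's units: 0.06 rad / 6.2832 = 0.0095.

Call:
advance([
  {"aperture":0, "wz":0.0048},
  {"aperture":0, "wz":0.0095},
  {"aperture":0, "wz":0.0095},
  {"aperture":0, "wz":0.0095},
])

```text
t: 8.75
tool_pos: [0.6476, 0.036, 0.1393]
tool_rot: [3.127, -0.293, 0.0]
contact_force: [-3.1, 1.2, 4.9]
opening: 0.0113
grip_force: 53.4
```

```bash
python3 -c "
from station import ctrl, cam, readout;o=readout.get_obs();print(o['wrist_torque'],o['tool_rot'],o['q'][5])"
```

```text
[0.02738177 0.53040598 1.14263968] [ 3.12723808e+00 -2.92671320e-01  2.42049157e-04] 1.6987894726154054
```

In the tool's units: -1.61 rad / 6.2832 = -0.2562.

Call:
advance([
  {"aperture":0, "wz":-0.0159},
  {"aperture":0, "wz":-0.0318},
  {"aperture":0, "wz":-0.0477},
  {"aperture":0, "wz":-0.0637},
  {"aperture":0, "wz":-0.0796},
  {"aperture":0, "wz":-0.0955},
  {"aperture":0, "wz":-0.1114},
  {"aperture":0, "wz":-0.1273},
  {"aperture":0, "wz":-0.1432},
  {"aperture":0, "wz":-0.1592},
  {"aperture":0, "wz":-0.1751},
  {"aperture":0, "wz":-0.191},
  {"aperture":0, "wz":-0.2069},
  {"aperture":0, "wz":-0.2228},
  {"aperture":0, "wz":-0.2387},
  {"aperture":0, "wz":-0.2499},
  {"aperture":0, "wz":-0.2562},
  {"aperture":0, "wz":-0.2562},
  {"aperture":0, "wz":-0.2562},
])

```text
t: 10.33
tool_pos: [0.6476, 0.036, 0.1392]
tool_rot: [-2.382, -2.048, -0.0]
contact_force: [-3.1, -0.0, 5.0]
opening: 0.011
grip_force: 41.1
```

```bash
python3 - <<'E'
from wing import *
o=readout.get_obs();print(o['wrist_torque'],o['q'][5]);M=R.from_rotvec(o['tool_rot']).as_matrix();print('yaw',np.degrees(np.arctan2(M[1,0],M[0,0])))
im=cam.get_image('wrist');cv2.imwrite('pics/w3.png',im[:,:,::-1]);t=cam.get_image('top');cv2.imwrite('pics/t3.png',t[:,:,::-1])
cv2.imwrite('pics/v3.png',np.hstack([cv2.resize(im,(400,300)),cv2.resize(t[85:235,190:390],(400,300))])[:,:,::-1])
E
```

```text
[0.1246507  0.55311605 0.02922756] 0.09142866343642136
yaw 81.3692302891672
```

View pics/w3.png

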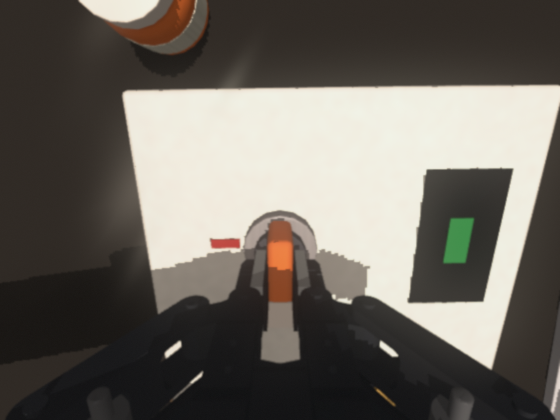

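The wing is held square in the pads at (281,262), perpendicular to the red line at (225,243). I'll check the drawer in the top view.

View pics/v3.png

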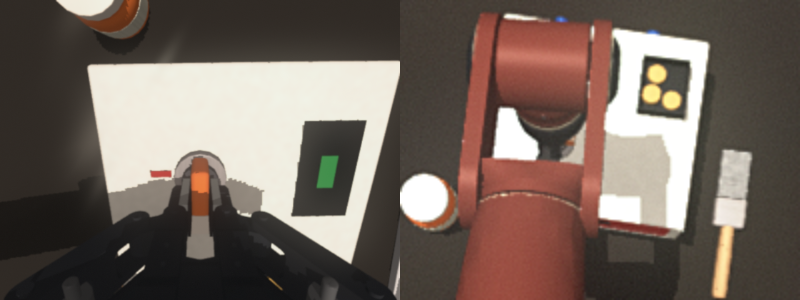

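```bash
python3 - <<'E'
from h import *
from station import ctrl, cam, readout
p=cam.camera_params('top');im=cv2.imread('pics/t3.png')[:,:,::-1].copy()
C=np.array([.6772,-.0076]);y=-.1343;U=np.array([[np.cos(y),-np.sin(y)],[np.sin(y),np.cos(y)]])
for b in blobs(mask(im,170,5,s=120,v=50),15):
    if 170<b[1][1]<235 and 215<b[1][0]<345:
        uv=np.argwhere(b[2])[:,::-1];P=(onz(p,uv,.097)[:,:2]-C)@U;print(b[:2],'x',np.percentile(P[:,0],[2,98]).round(4),'y',np.percentile(P[:,1],[2,98]).round(3))
E
```

```text
([231, 143, 93, 60, 1196], [268.7, 175.3]) x [-0.1274 -0.0072] y [-0.094  0.124]
```

The drawer's red front lies directly against the unit's front edge, at unit x about -0.12. The torque stop, the angle and the grip all agree, so I'm handing in.

```bash
python3 -c "
from station import ctrl, cam, readout;print(ctrl.finish_job())"
```

```text
the job is handed in; nothing more can be done
None
```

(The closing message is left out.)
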